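# Hold a desktop PC's drive cage up over its memory slots

### The job

The memory slots of this opened desktop PC lie under its swing-up drive cage: slide the cage's release latch all the way to its unlocked end, then lift the cage by its pull tab and hold it still at about 60 degrees from closed, so that a colleague can change the memory. The cage falls shut by itself, so finish while still holding it by the tab; do not fling it or let it drop, and leave the mug, screwdriver, tape dispenser and memory pack where they are.

Things in the scene. Friction and masses are not known exactly. Their poses are not given: they have to be found in the camera images.
- pc: Small desktop computer lying flat with its cover off, open to above; 320 x 290 x 93 mm (x, y, z), steel; it does not move. Origin: centre of its underside, on the desk. Its x axis points to the black front bezel (away from the robot, within 0.4 rad), y to its left, z up. Walls 3 mm thick, 93 mm high all round. The drive cage is at the front, power supply and processor cooler at the rear.
- psu_top (a point): Top centre of the power supply, a steel box in the rear left corner of the pc: x -157 to -31, y 71 to 142, top 88 mm (pc frame).
- cooler_top (a point): Top centre of the processor cooler (black fan on fins) at the rear of the pc: x -151 to -75, y -65 to 15, top 63 mm (pc frame). All else around the pull tab is below 26 mm.
- drive_cage: The drive cage: steel frame with two drives, 146 x 150 x 36 mm, 0.5 to 0.8 kg. Closed, it is level, top 86 mm above the desk, at pc x -20 to 126, y -55 to 95 mm. It swings up about a hinge at its front end; nothing props it and it falls shut from any angle. A lug on its right side is blocked by the latch until that is undone. Origin on the hinge axis, at point hinge_mid.
- cage (a joint): Angle of the drive cage in rad: 0 closed (level), growing as its rear end (with the tab) swings up; stop at 1.6. 60 degrees is 1.047. The hinge turns nearly freely.
- hinge_mid (a point): Middle of the cage's hinge axis, which runs along the pc's y axis at the front end of the cage: at (130, 20, 82) mm in the pc's frame.
- pull_tab: Grey plastic tongue 38 mm long, 24 wide (along y), 6 thick, sticking out level from the cage's rear end towards the rear of the pc (-x); turns with the cage. Origin: its root, at (-20, -10, 76) mm in the pc frame when closed; x to the hinge, z up when closed. Free for a finger on both long sides and below: pinch it across its 24 mm from above; the pinch may pivot about y as the cage swings.
- tab_grip (a point): Where to pinch the pull tab: mid width and thickness, 22 mm out from the cage, at (-42, -10, 76) mm in the pc frame when closed. At cage angle a it is 172 cos a + 6 sin a mm to the rear of the hinge axis and 172 sin a - 6 cos a mm above it.
- latch (a joint): Travel of the release latch in m: 0 locked (towards the front bezel), 0.016 unlocked, at its stop towards the rear of the pc (-x). It starts within 2 mm of 0, slides with about 2 N of friction and stays where it is left. The cage is free beyond 12.5 mm.
- latch_top (a point): Top centre of the latch's grey thumb block, 14 mm along x (its sliding direction) x 22 mm along y x 18 mm high, on a 34 x 24 mm sliding plate (top 71.5 mm above the desk), on a channel right of the cage. At (30, -100, 89.5) mm in the pc frame when locked; moves with the latch. Fingers fit in front of and behind it; 34 mm to the cage, 31 mm to the side wall.
- mug: Bystander: white mug, 80 mm across, 92 mm high, handle at its +y; origin at the centre of its underside. On the desk to the left of the pc.
- tape_dispenser: Bystander: grey desk tape dispenser, 135 x 56 mm, 83 mm high; origin at the centre of its underside. On the desk to the left of the pc.
- screwdriver: Bystander: black-handled screwdriver, 190 mm long, lying along its x axis on the desk to the right of the pc; origin at its middle.
- memory_pack: Bystander: memory module in a white tray, 150 x 44 x 14 mm, lying on the desk to the right of the pc; origin at the centre of its underside.

How it is judged:
On the way, in this order (a step that is already met when the one before it is completed fails the run):
1. the latch is slid to its unlocked end while the cage is still closed (value of joint latch above 0.0135 m and value of joint cage below 0.08 rad), for 0.1 s.
2. the cage is being lifted by its pull tab (value of joint cage above 0.35 rad and contact force between pull_tab and the fingers above 1 N), for 0.1 s.
At the end, for the whole second after the job is handed in: The gripper's fingers hold the pull tab (contact over 1 N) with the cage still (under 0.05 rad/s) at 60 degrees, give or take 7; the latch is at its unlocked end (over 12.5 mm of 16); no bystander has moved more than 20 mm and none touches the cage (value of joint cage between 0.925 and 1.169 rad and velocity of joint cage between -0.05 and 0.05 rad/s and value of joint latch above 0.0125 m and contact force between pull_tab and the fingers above 1 N and contact force between drive_cage and mug below 0.1 N and contact force between drive_cage and screwdriver below 0.1 N and contact force between drive_cage and tape_dispenser below 0.1 N and contact force between drive_cage and memory_pack below 0.1 N and not (distance of mug from where it was at the start of the episode above 0.02 m) and not (distance of screwdriver from where it was at the start of the episode above 0.02 m) and not (distance of tape_dispenser from where it was at the start of the episode above 0.02 m) and not (distance of memory_pack from where it was at the start of the episode above 0.02 m)); the arm keeps its last pose, push and grip.
It fails at once if a bystander is moved by more than 20 mm (distance of any of mug, screwdriver, tape_dispenser, memory_pack from where it was at the start of the episode above 0.02 m).
It fails at once if the cage is flung up or dropped (faster than 3 rad/s) (velocity of joint cage above 3 rad/s or velocity of joint cage below -3 rad/s).
It also fails if it takes over 48 s, if anything falls off the work surface, if the arm or the gripper's body presses on something with over 40 N, if the wrist force passes 120 N, or if a joint passes its speed limit or range.

### The arm

A 6-joint arm with a two-finger parallel gripper is mounted at the origin on the work surface. World frame = base frame: x ahead of the robot, y to its left, z up, the work surface at z = 0. Lengths are in m, angles in rad, forces in N, time in s.
With the tool pointing down it reaches from about 0.35 to 0.95 m from the base axis. Payload 17.4 kg.
Tool frame: the origin (TCP) lies at the very end of the fingers, on their centre line; the grasp point (between the pads) lies 19 mm behind it (grip_point_offset is the distance from the TCP to the grasp point, in m); z points along the fingers, y is the line along which they close (so a half turn about z gives the same grasp; the last joint's range is limited). The gripper opens to 93 mm and grips with 3 to 60 N. Pads are 15 mm wide; open, the fingers measure 128 mm over their backs; the gripper's body (75 mm by 188 mm) begins 65 mm behind the grasp point.
Start: joints at [-1.338, 0.116, 1.442, -0, 1.584, -0.038], TCP at [0.181, -0.65, 0.219] pointing down, gripper open.
Joint ranges: [-2.83, 2.83], [-0.83, 2.19], [0.07, 2.5], [-1.14, 4.28], [0.01, 3], [-2.97, 2.97]. Speed limits (rad/s): [1.89, 1.89, 2.22, 3.14, 3.14, 3.14].

### API

Orientations are given as [roll, pitch, yaw] about the fixed x, y, z axes, in that order (R = Rz(yaw) Ry(pitch) Rx(roll)).
In Python, from cell import * gives the robot as it stands.
- The arm moves only by the shell command python3 -m handwheel 'ROWS' [FORCE]. ROWS is text: rows parted by semicolons, each of 7 numbers parted by spaces: the turn, a rotation vector about the world's x, y, z in rad, then the shift along the world's x, y, z in mm, then the closure, from -1 (fully open) to 1 (shut). A call has 1 to 20 rows; each row shifts and turns the commanded pose from where the row before left it; what a row does not reach is not made up. A row lasts 1/8 s, in which the tool goes at most 62.5 mm and 10.7 degrees, less where a joint would pass 70% of its speed; a pose out of reach is approached as far as the arm can. A call is refused whole if a number of a shift passes 62.5 or a number of a turn 0.188, either way. A call with a gripper value outside its range is refused whole. The fingers move at their own pace and stop on an object; FORCE is the grip in N (left out, the last holds). Time passes only in rows, so rows that do not move let the fingers close. It gives the time, the measured TCP pose, the force, the opening and the grip force at its end, in the units of the state.
- get_obs(): the state, without advancing time (a new reading comes with each control period).
- capture(name): name is "side" or "top" or "wrist"; returns a dict with "image" (384x512x3 uint8, blue, green, red), "depth" (384x512 float32, m along the optical axis (not along the pixel's ray), 0 where there is no reading), "mtx" (3x3 intrinsics, pixels), "dist_coeffs" ([k1, k2, p1, p2, k3] as OpenCV has them; the pictures are not rectified), "rvec" (rotation vector, rad) and "tvec" (3), from world to camera coordinates, as OpenCV has them. Camera axes: x right, y down, z forward; pixel columns grow to the right and rows downward; lengths in m; the calibration is good to about 2 mm. A picture is of the moment at which its call begins.
- job_done(): hands the job in; it is judged then, once.
The state is a dict: "time_s": time; "q": joint angles; "joint_velocities": joint speeds; "joint_torque": joint torques, N m; "eef_pos": TCP position; "tool_rot": TCP orientation; "ft_force": force on the tool from outside, world axes, zero at the start; "wrist_torque": the same for the moment, N m; "grip_width": opening from 0.0 (shut) to 1.0 (fully open); "grip_force": force on a finger pad.
Only numpy, scipy, OpenCV 4.12 (cv2) and the standard library are available. Lean on these libraries where they do the work, as an engineer would, in place of code of your own. Each camera call takes 0.05 s, during which the arm holds its last target. There are 200 camera calls.

## Working session

There is one attempt and no reset: what is moved stays moved. The work goes in short steps, Python scripts to look and compute and a shell command to move; the robot and the scene stay as the last step left them, time stands still between calls to the robot, and variables do not carry over. Pictures are saved under pics/ and viewed, at most 10 in all, crops included, and the job is handed in when it is done.

```bash
mkdir -p pics; ls; cat > h.py <<'E'
from cell import *
import numpy as np, cv2
def save(c,n): cv2.imwrite('pics/'+n+'.png',c['image'])
def ray(c,uv):
    R=cv2.Rodrigues(np.array(c['rvec'],float))[0]; t=np.array(c['tvec'],float).ravel()
    p=cv2.undistortPoints(np.array(uv,float).reshape(-1,1,2),np.array(c['mtx']),np.array(c['dist_coeffs'])).reshape(-1,2)
    d=np.c_[p,np.ones(len(p))]@R; return -R.T@t,d
def onz(c,uv,z):
    o,d=ray(c,uv); return o+d*((z-o[2])/d[:,2])[:,None]
def dep(c,uv):
    o,d=ray(c,uv); z=[np.median([v for v in c['depth'][int(y)-1:int(y)+2,int(x)-1:int(x)+2].ravel() if v>0] or [0]) for x,y in uv]
    return o+d*np.array(z)[:,None]
def tri(c1,a,c2,b):
    o1,d1=ray(c1,[a]);o2,d2=ray(c2,[b]);d1=d1[0];d2=d2[0]
    s=np.linalg.lstsq(np.c_[d1,-d2],o2-o1,rcond=None)[0]
    p,q=o1+s[0]*d1,o2+s[1]*d2; return (p+q)/2,np.linalg.norm(p-q)
E
python3 - <<'E'
from h import *
for n in('top','side'):
    c=capture(n);save(c,n+'0');print(n,ray(c,[(256,192)]))
print(get_obs())
E
```

```text
pics
top (array([0.53204468, 0.02121071, 1.18148288]), array([[ 0.06610519,  0.00440806, -0.99783334]]))
side (array([ 0.45836621, -0.79746088,  0.71680076]), array([[ 0.14938205,  0.78138067, -0.60603778]]))
{'time_s': 0.1, 'q': array([-1.33781631e+00,  1.16436094e-01,  1.44217926e+00,  1.71834900e-05,
        1.58398995e+00, -3.77996478e-02]), 'joint_velocities': array([-1.46681450e-05, -1.30835614e-03, -1.19129270e-03, -2.62413378e-04,
        1.43203844e-04, -1.24386037e-03]), 'joint_torque': array([ 2.13927451e-03, -7.22890306e+01, -6.23864651e+01,  7.81148113e-02,
        2.26779428e-02, -6.66708434e-05]), 'eef_pos': array([ 0.18050737, -0.65023657,  0.21799222]), 'tool_rot': array([-3.14058137e+00, -5.54387365e-05,  2.70779857e-01]), 'ft_force': array([-0.32562743,  0.37281189, -0.70968099]), 'wrist_torque': array([0.03184687, 0.01985443, 0.03718612]), 'grip_force': 0.0, 'grip_width': 1.0014723037057476}
```

View pics/top0.png

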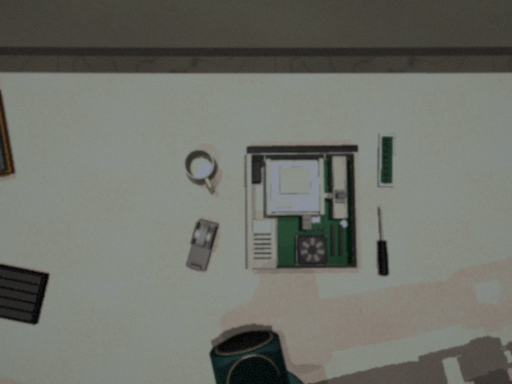

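View pics/side0.png

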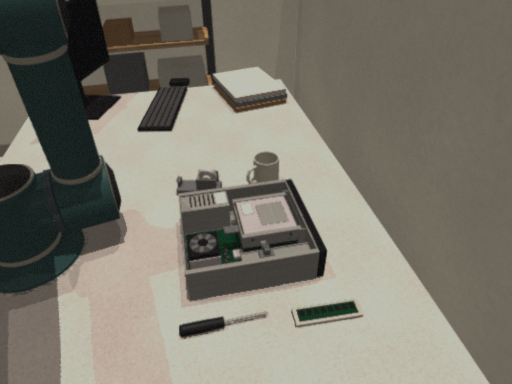

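The top view shows the PC at about u 246–358, v 146–268, nearly square to the world. The latch is near (340,194) and the tab near (307,222). In the side view the latch is near (265,247). Next I'll zoom in on both.

```bash
python3 - <<'E'
from h import *
a=cv2.imread('pics/top0.png')[140:275,240:365];b=cv2.imread('pics/side0.png')[175:295,170:330]
a=cv2.resize(a,None,fx=4.4,fy=4.4,interpolation=2);b=cv2.resize(b,None,fx=5,fy=5,interpolation=2)
cv2.imwrite('pics/a.png',cv2.convertScaleAbs(a,alpha=1.2));cv2.imwrite('pics/b.png',cv2.convertScaleAbs(b,alpha=1.6))
c=capture('top')
print(onz(c,[(247,147),(357,147),(247,268.5),(357,267.5)],.093))
print(dep(c,[(340,194),(307,222),(290,200),(312,250)]))
E
```

```text
[[ 0.72125685  0.0492348   0.093     ]
 [ 0.72068113 -0.23601479  0.093     ]
 [ 0.40861201  0.04921953  0.093     ]
 [ 0.41092353 -0.23114599  0.093     ]]
[[ 0.59883184 -0.19102805  0.09011779]
 [ 0.52667443 -0.10644382  0.07935994]
 [ 0.58372828 -0.06215621  0.08523997]
 [ 0.45308547 -0.12097103  0.06180149]]
```

View pics/a.png

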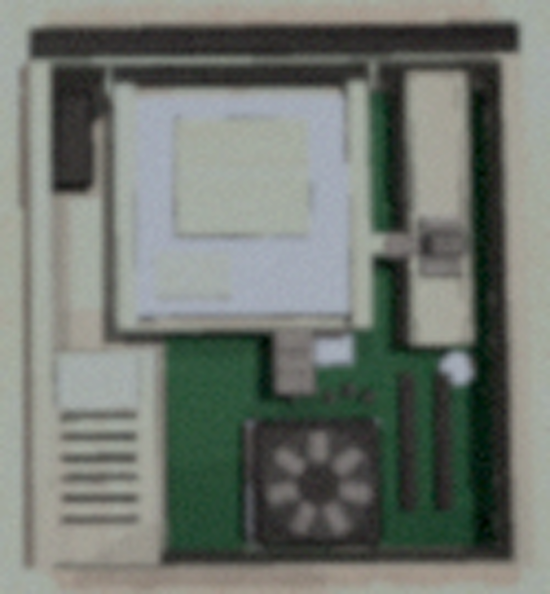

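View pics/b.png

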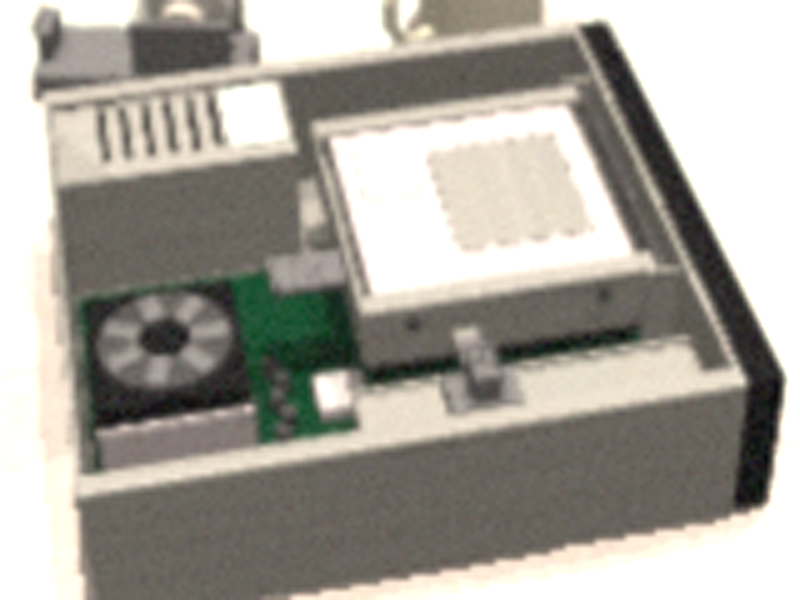

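The zoomed top crop shows the latch block at about (445,240) and the tab at x 274–316, y 330–395. In the side crop the block top is near (478,345) and the tab's free end is near (270,262).

```bash
python3 - <<'E'
from h import *
T=capture('top');S=capture('side')
t=lambda x,y:(240-.4+x/4.4,140-.4+y/4.4); s=lambda x,y:(170-.4+x/5,175-.4+y/5)
print('latch',onz(T,[t(443,240)],.0895),tri(T,t(443,240),S,s(478,345)))
print('tab end',onz(T,[t(295,395)],.079),tri(T,t(295,395),S,s(270,268)))
print('tab sides',onz(T,[t(274,370),t(316,370)],.079))
print('cage',onz(T,[t(113,333),t(372,328),t(372,82),t(113,85)],.086).round(4))
o=tri(T,t(372,328),S,s(365,305));print('cage rr corner tri',o)
print('pc L,R', onz(T,[t(32,60),t(30,562),t(505,60),t(510,555)],.093).round(4))
E
```

```text
latch [[ 0.59849176 -0.19187079  0.0895    ]] (array([ 0.59601751, -0.19061745,  0.09424167]), np.float64(0.004403524431527164))
tab end [[ 0.50755944 -0.10539732  0.079     ]] (array([ 0.50790869, -0.10511927,  0.08162908]), np.float64(0.000583629326793187))
tab sides [[ 0.52230114 -0.09311974  0.079     ]
 [ 0.5222717  -0.11792968  0.079     ]]
cage [[ 0.5442  0.0021  0.086 ]
 [ 0.5469 -0.1502  0.086 ]
 [ 0.6926 -0.1517  0.086 ]
 [ 0.6911  0.0017  0.086 ]]
cage rr corner tri (array([ 0.5475247 , -0.14957575,  0.09032467]), np.float64(0.001312294931864594))
pc L,R [[ 0.705   0.0496  0.093 ]
 [ 0.4116  0.0507  0.093 ]
 [ 0.7044 -0.229   0.093 ]
 [ 0.4154 -0.2274  0.093 ]]
```

```bash
R="";python3 -m handwheel '0 0 .108 34 38 3 -.2;0 0 .108 34 38 3 -.2;0 0 .108 34 38 3 -.2;0 0 .108 34 38 3 -.2;0 0 .108 34 38 3 -.2;0 0 .108 34 38 3 -.2;0 0 .108 34 38 0 -.2;0 0 .108 34 38 0 -.2;0 0 .108 34 38 0 -.2;0 0 .108 34 38 0 -.2;0 0 .108 34 38 0 -.2;0 0 .108 34 38 0 -.2;0 0 0 0 0 0 -.2;0 0 0 0 0 0 -.2' 15
python3 - <<'E'
from h import *
c=capture('wrist');save(c,'w1');print(ray(c,[(256,192)]))
R=cv2.Rodrigues(np.array(c['rvec'],float))[0]
for p in [(.598,-.192,.0895),(.524,-.1055,.079),(.597,-.195,.0895)]: print(cv2.projectPoints(np.array([p]),c['rvec'],c['tvec'],c['mtx'],c['dist_coeffs'])[0].ravel())
o=get_obs();print(o['eef_pos'],o['tool_rot'])
E
```

```text
time_s: 2.0
eef_pos: [0.5884, -0.1945, 0.2365]
tool_rot: [-3.141, 0.0, 1.566]
ft_force: [-1.4, -0.7, -0.4]
grip_width: 0.6
grip_force: 0.0
(array([ 0.58920151, -0.11269673,  0.40300211]), array([[ 0.01002369, -0.28941829, -0.95724991]]))
[260.69100739 179.37368553]
[195.30289069 103.21520993]
[259.83042872 181.84719299]
[ 0.58813937 -0.19495997  0.23663624] [-3.14141632e+00  1.70403959e-04  1.56564023e+00]
```

View pics/w1.png

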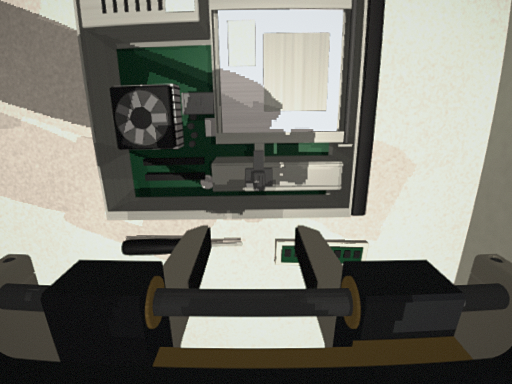

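The wrist view shows the latch block near (261,177) and the tab near (198,103), both within 3 px of prediction. I'll zoom in to get the block's edges.

```bash
python3 - <<'E'
from h import *
i=cv2.imread('pics/w1.png')
a=cv2.resize(i[150:205,225:295],None,fx=6,fy=6,interpolation=2);b=cv2.resize(i[80:135,165:235],None,fx=6,fy=6,interpolation=2)
cv2.imwrite('pics/w1c.png',cv2.convertScaleAbs(np.vstack([b[:290],a[:300]]),alpha=1.6))
E
```

```text
(no output)
```

View pics/w1c.png

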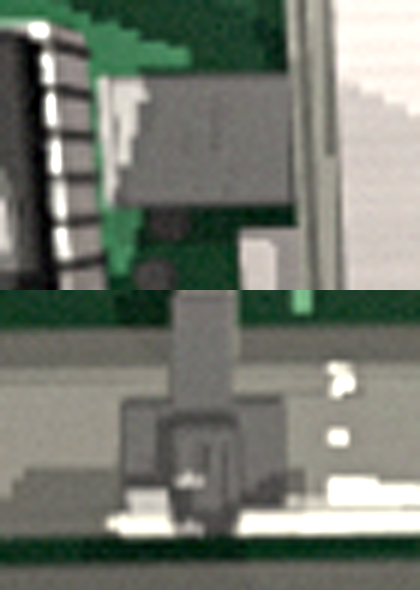

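```bash
python3 - <<'E'
from h import *
c=capture('wrist');T=capture('top')
f=lambda x,y:(225-.4+x/6,150-.4+(y-290)/6);g=lambda x,y:(165-.4+x/6,80-.4+y/6)
print('block edges x,far y',onz(c,[f(173,500),f(240,500),f(205,530)],.0895).round(4))
print('plate corners',onz(c,[f(120,400),f(285,400)],.0715).round(4))
print('tab',onz(c,[g(210,75),g(210,205),g(115,140),g(293,140)],.079).round(4))
print('tri latch',tri(c,f(205,483),T,(340.6,194.2)),'tab', tri(c,g(115,140),T,(306.6,229.4)))
d=c['depth'];print(dep(c,[f(205,500),g(200,140)]).round(4))
E
```

```text
block edges x,far y [[ 0.5893 -0.1988  0.0895]
 [ 0.6025 -0.1989  0.0895]
 [ 0.5956 -0.205   0.0895]]
plate corners [[ 0.5785 -0.1825  0.0715]
 [ 0.6123 -0.1826  0.0715]]
tab [[ 0.5294 -0.094   0.079 ]
 [ 0.5281 -0.1176  0.079 ]
 [ 0.5107 -0.1054  0.079 ]
 [ 0.5444 -0.1058  0.079 ]]
tri latch (array([ 0.59495626, -0.18285849,  0.13831872]), np.float64(0.001000486094173348)) tab (array([ 0.50768154, -0.10581927,  0.0682798 ]), np.float64(0.0016167868350830759))
[[ 0.5955 -0.1985  0.0907]
 [ 0.5271 -0.1057  0.0801]]
```

The fixes agree: block centre is about (0.5957, -0.1945) with top at 0.09, tab centre is y -0.1057 with top at 0.08. I'll descend over the latch.

```bash
python3 -m handwheel '0 0 0 4 0 -25 -.2;0 0 0 3.5 0 -25 -.2;0 0 0 0 .5 -25 -.2;0 0 0 0 0 -25 -.2;0 0 0 0 0 -20 -.2;0 0 0 0 0 -15 -.2;0 0 0 0 0 -12 -.2;0 0 0 0 0 -8 -.2;0 0 0 0 0 -5 -.2;0 0 0 0 0 0 -.2' 15
```

```text
time_s: 3.4
eef_pos: [0.5961, -0.1939, 0.0766]
tool_rot: [-3.142, 0.0, 1.567]
ft_force: [0.2, 0.1, 0.7]
grip_width: 0.6
grip_force: 0.0
```

```bash
python3 -m handwheel '0 0 0 0 0 0 1;0 0 0 0 0 0 1;0 0 0 0 0 0 1;0 0 0 0 0 0 1;0 0 0 0 0 0 1;0 0 0 0 0 0 1;0 0 0 0 0 0 1' 15
```

```text
time_s: 4.28
eef_pos: [0.596, -0.1939, 0.0767]
tool_rot: [-3.142, -0.0, 1.567]
ft_force: [-0.1, 0.1, 0.8]
grip_width: 0.15
grip_force: 15.0
```

Opening is 0.15 × 93 = 14 mm, so the block is held. Now I'll drag it towards the rear.

```bash
python3 -m handwheel '0 0 0 -3 0 0 1;0 0 0 -3 0 0 1;0 0 0 -3 0 0 1;0 0 0 -3 0 0 1;0 0 0 -2 0 0 1;0 0 0 0 0 0 1' 15;python3 -m handwheel '0 0 0 -1 0 0 1;0 0 0 0 0 0 1';python3 -m handwheel '0 0 0 -1 0 0 1;0 0 0 0 0 0 1'
```

```text
time_s: 5.03
eef_pos: [0.5817, -0.194, 0.0767]
tool_rot: [-3.141, 0.0, 1.567]
ft_force: [-1.2, -1.8, 1.8]
grip_width: 0.148
grip_force: 15.0
time_s: 5.28
eef_pos: [0.5811, -0.194, 0.0767]
tool_rot: [3.142, 0.0, 1.567]
ft_force: [0.6, -3.6, 0.8]
grip_width: 0.147
grip_force: 15.0
time_s: 5.52
eef_pos: [0.5809, -0.194, 0.0767]
tool_rot: [3.139, 0.0, 1.567]
ft_force: [9.4, -3.5, -4.6]
grip_width: 0.152
grip_force: 15.0
```

```bash
python3 -m handwheel '0 0 0 -1 0 0 1;0 0 0 -1 0 0 1;0 0 0 0 0 0 1;0 0 0 0 0 0 1'; python3 -m handwheel '0 0 0 2 0 0 -.2;0 0 0 0 0 0 -.2;0 0 0 0 0 0 -.2;0 0 0 0 0 0 -.2'
```

```text
time_s: 6.02
eef_pos: [0.5806, -0.194, 0.0769]
tool_rot: [3.135, 0.001, 1.567]
ft_force: [26.3, -4.9, -11.1]
grip_width: 0.145
grip_force: 14.9
time_s: 6.52
eef_pos: [0.5799, -0.1939, 0.0766]
tool_rot: [-3.141, -0.0, 1.567]
ft_force: [-0.2, 0.4, -0.4]
grip_width: 0.535
grip_force: 0.0
```

The latch is at its stop (26 N reaction). I'll rise, turn and move above the tab.

```bash
python3 -m handwheel '0 0 0 0 0 20 -.2;0 0 0 0 0 30 -.2;0 0 0 0 0 40 -.2;0 0 -.174 -7 10 40 -.2;0 0 -.174 -7 10 0 -.2;0 0 -.174 -7 10 0 -.2;0 0 -.174 -7 10 0 -.2;0 0 -.174 -7 10 0 -.2;0 0 -.174 -7 10 0 -.2;0 0 -.174 -7 10 0 -.2;0 0 -.174 -7 10 0 -.2;0 0 -.174 -2 8 0 -.2;0 0 0 0 0 0 -.2;0 0 0 0 0 0 -.2'
python3 - <<'E'
from h import *
c=capture('wrist');save(c,'w2');o=get_obs();print(o['eef_pos'],o['tool_rot'])
T=capture('top')
for p in [(.5796,-.1945,.0895),(.522,-.1057,.079)]: print(cv2.projectPoints(np.array([p]),c['rvec'],c['tvec'],c['mtx'],c['dist_coeffs'])[0].ravel())
E
```

```text
time_s: 8.28
eef_pos: [0.5222, -0.1061, 0.2074]
tool_rot: [3.141, -0.001, 0.005]
ft_force: [0.6, -0.7, 0.3]
grip_width: 0.598
grip_force: 0.0
[ 0.52215957 -0.10620202  0.20712181] [ 3.14142544e+00 -4.07104174e-04  4.09909802e-03]
[338.69932606 134.97277426]
[251.87443133 185.82543227]
```

View pics/w2.png

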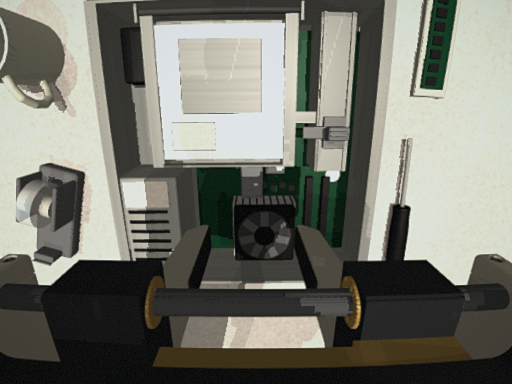

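The wrist view shows the tab at u≈252, v 167–196, where predicted, and the latch near (337,133), its unlocked place. I'll descend and pinch.

```bash
python3 -m handwheel '0 0 0 0 .5 -25 -.2;0 0 0 0 0 -25 -.2;0 0 0 0 0 -25 -.2;0 0 0 0 0 -25 -.2;0 0 0 0 0 -20 -.2;0 0 0 0 0 -15 -.2;0 0 0 0 0 -8 -.2;0 0 0 0 0 -4 -.2;0 0 0 0 0 0 -.2;0 0 0 0 0 0 1;0 0 0 0 0 0 1;0 0 0 0 0 0 1;0 0 0 0 0 0 1;0 0 0 0 0 0 1;0 0 0 0 0 0 1' 30
```

```text
time_s: 10.25
eef_pos: [0.5221, -0.1053, 0.0598]
tool_rot: [-3.141, -0.0, 0.001]
ft_force: [-0.5, 3.6, 2.0]
grip_width: 0.251
grip_force: 30.0
```

```bash
python3 - <<'E'
import numpy as np
# tab grip about hinge: grip at (0.522, z .077); hinge pc x130,z82
hx=.5456+.150; r=hx-.522; 
a=np.radians(np.arange(0,61,3)); p=np.c_[hx-(r*np.cos(a)+.006*np.sin(a)), r*np.sin(a)-.006*np.cos(a)]*1000
t=a*25/60  # tool tilt about +y; tcp 19 mm beyond grip
tcp=p+19*np.c_[-np.sin(t),-np.cos(t)]
print(np.diff(tcp,axis=0).round(1).tolist(), t[1])
E
```

```text
[[-0.5, 9.1], [-0.0, 9.1], [0.5, 9.1], [0.9, 9.0], [1.4, 9.0], [1.9, 8.9], [2.3, 8.7], [2.8, 8.6], [3.2, 8.4], [3.7, 8.2], [4.1, 8.0], [4.5, 7.8], [4.9, 7.5], [5.3, 7.2], [5.6, 6.9], [6.0, 6.6], [6.3, 6.3], [6.6, 5.9], [6.9, 5.6], [7.2, 5.2]] 0.02181661564992912
```

Opening is 23 mm, so the tab is held at 30 N. I'll lift along the arc, starting with the first third.

```bash
python3 -m handwheel '0 .022 0 -.2 0 4.5 1;0 .022 0 -.3 0 9 1;0 .022 0 0 0 9 1;0 .022 0 .5 0 9 1;0 .022 0 1 0 9 1;0 .022 0 1.4 0 9 1;0 .022 0 1.9 0 9 1;0 0 0 0 0 0 1'
```

```text
time_s: 11.25
eef_pos: [0.527, -0.1052, 0.119]
tool_rot: [-3.141, 0.154, 0.001]
ft_force: [3.8, 4.7, -4.6]
grip_width: 0.251
grip_force: 30.0
```

```bash
python3 -m handwheel '0 .022 0 2.3 0 8.7 1;0 .022 0 2.8 0 8.6 1;0 .022 0 3.2 0 8.4 1;0 .022 0 3.7 0 8.2 1;0 .022 0 4.1 0 8 1;0 .022 0 4.5 0 7.8 1;0 .022 0 4.9 0 7.5 1;0 0 0 0 0 0 1'
```

```text
time_s: 12.25
eef_pos: [0.5524, -0.1049, 0.1757]
tool_rot: [-3.14, 0.309, 0.002]
ft_force: [2.0, 6.9, -6.2]
grip_width: 0.255
grip_force: 30.0
```

```bash
python3 -m handwheel '0 .022 0 5.2 0 7.3 1;0 .022 0 5.6 0 7 1;0 .022 0 6 0 6.6 1;0 .022 0 6.3 0 6.3 1;0 .022 0 6.6 0 5.9 1;0 .022 0 6.9 0 5.6 1;0 .01 0 3.6 0 2.6 1;0 0 0 0 0 0 1;0 0 0 0 0 0 1'
python3 - <<'E'
from h import *
o=get_obs();p=o['eef_pos'];t=o['tool_rot'][1]
g=np.array([p[0]+.019*np.sin(t),p[2]+.019*np.cos(t)]);hx=.6956;r=hx-.522
X,Z=hx-g[0],g[1]-.082
print(np.degrees(np.arctan2(Z,X)+np.arctan2(.006,r)),np.hypot(X,Z),np.hypot(r,.006))
c=capture('side');save(c,'s2')
cv2.imwrite('pics/s2c.png',cv2.resize(c['image'][120:310,150:350],None,fx=3,fy=3))
E
```

```text
time_s: 13.38
eef_pos: [0.5922, -0.1044, 0.2164]
tool_rot: [-3.139, 0.452, 0.002]
ft_force: [1.0, 11.2, -6.3]
grip_width: 0.25
grip_force: 30.0
59.86139890476886 0.1788662091569473 0.1737036556897983
```

View pics/s2c.png

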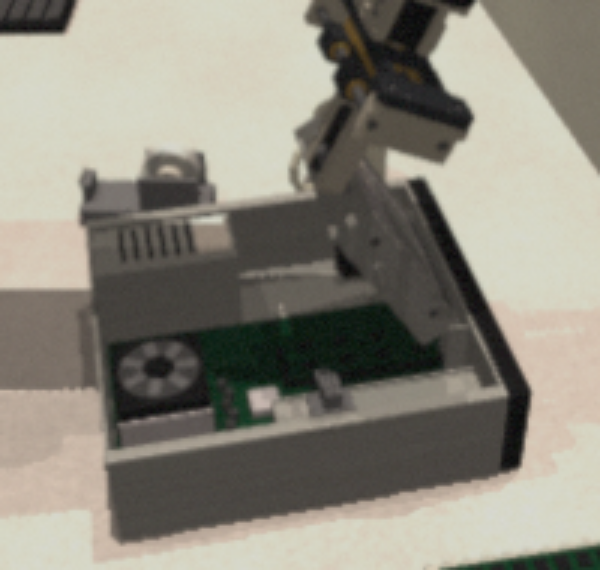

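The side view shows the cage raised, with the tab in the fingers at crop (345,185) and the latch rearward at (327,390). The bystanders in view are in place. I'll check the angle independently from the depth of the cage's right face.

```bash
python3 - <<'E'
from h import *
c=capture('side');v,u=np.mgrid[150:270,230:320];uv=np.c_[u.ravel(),v.ravel()]
o,d=ray(c,uv);z=c['depth'][v.ravel(),u.ravel()];P=o+d*z[:,None]
m=(z>0)&(abs(P[:,1]+.150)<.006)&(P[:,2]>.075)&(P[:,2]<.22)&(P[:,0]<.71)&(P[:,0]>.55);Q=P[m][:,[0,2]]
print(m.sum(),Q.min(0),Q.max(0),cv2.minAreaRect((Q*1000).astype(np.float32)))
w=np.linalg.svd(Q-Q.mean(0),full_matrices=False)[2][0];print(np.degrees(np.arctan2(abs(w[1]),abs(w[0]))))
o=get_obs();print(o['ft_force'],abs(o['joint_velocities']).max())
E
```

```text
771 [0.59141536 0.07509953] [0.70970258 0.21260026] ((647.8023071289062, 136.70516967773438), (46.71849060058594, 159.87705993652344), 36.00234603881836)
56.47534717872855
[ 0.8287435  10.72861675 -7.10237759] 0.0015492512659972505
```

The two estimates are 56–60°, so I'll raise it another 3° to centre it and re-check.

```bash
python3 -m handwheel '0 .01 0 3.6 0 2.6 1;0 .01 0 3.7 0 2.5 1;0 0 0 0 0 0 1;0 0 0 0 0 0 1;0 0 0 0 0 0 1;0 0 0 0 0 0 1'
python3 - <<'E'
from h import *
c=capture('side');v,u=np.mgrid[150:270,230:320];uv=np.c_[u.ravel(),v.ravel()]
o,d=ray(c,uv);z=c['depth'][v.ravel(),u.ravel()];P=o+d*z[:,None]
m=(z>0)&(abs(P[:,1]+.150)<.005)&(P[:,2]>.06)&(P[:,2]<.24)&(P[:,0]<.73)&(P[:,0]>.55);Q=P[m][:,[0,2]]
# best angle: 150-mm-long slab: bin along the slope, midpoints of robust width
h=np.array([.6956,.082])
for a in (52,56,58,60,62,64,68):
    e=np.array([-np.cos(np.radians(a)),np.sin(np.radians(a))]);n=np.array([e[1],-e[0]])
    s=(Q-h)@e;k=(Q-h)@n;b=[(np.percentile(k[(s>i)&(s<i+.02)],5),np.percentile(k[(s>i)&(s<i+.02)],95)) for i in (.03,.05,.07,.09,.11)]
    b=np.array(b)*1000;print(a,b.round(0).tolist(),np.polyfit(range(5),b,1)[0].round(1))
c2=capture('side');o=get_obs();print(o['ft_force'],o['grip_width'],o['grip_force'],abs(o['joint_velocities']).max(),o['eef_pos'],o['time_s'])
E
```

```text
time_s: 14.22
eef_pos: [0.5994, -0.1044, 0.2214]
tool_rot: [-3.139, 0.472, 0.003]
ft_force: [1.4, 10.6, -8.5]
grip_width: 0.249
grip_force: 30.0
52 [[-23.0, 10.0], [-21.0, 13.0], [-16.0, 17.0], [-13.0, 20.0], [-10.0, 24.0]] [3.5 3.6]
56 [[-26.0, 6.0], [-24.0, 8.0], [-22.0, 11.0], [-20.0, 13.0], [-18.0, 15.0]] [2.  2.2]
58 [[-28.0, 5.0], [-26.0, 6.0], [-25.0, 8.0], [-24.0, 9.0], [-22.0, 10.0]] [1.3 1.4]
60 [[-29.0, 3.0], [-29.0, 4.0], [-27.0, 5.0], [-27.0, 6.0], [-26.0, 6.0]] [0.7 0.7]
62 [[-30.0, 2.0], [-31.0, 2.0], [-31.0, 3.0], [-30.0, 2.0], [-31.0, 2.0]] [-0.1  0. ]
64 [[-32.0, 0.0], [-32.0, -0.0], [-33.0, -0.0], [-34.0, -1.0], [-34.0, -2.0]] [-0.7 -0.6]
68 [[-34.0, -2.0], [-37.0, -4.0], [-39.0, -6.0], [-41.0, -9.0], [-43.0, -11.0]] [-2.2 -2.1]
[ 0.72314326 11.48829267 -7.5986538 ] 0.25094724774806115 29.996698200702667 0.003002054170694202 [ 0.59944646 -0.10439091  0.22133579] 14.325
```

The cage is at about 62°, still, and gripped at 30 N. I'm handing it in.

```bash
python3 -c "from cell import *; print(job_done())"
```

```text
the job is handed in; nothing more can be done
None
```

I slid the latch to its unlocked stop, lifted the cage by its pull tab, and handed the job in with the cage held still at about 62° (measured from depth) with a 30 N grip; no verdict was returned.

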